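# Take the amber filter from under the cover flap and show it over the light pad

### The arm

A 6-joint arm with a two-finger parallel gripper is mounted at the origin on a cart in front of the work surface, level with it; the furniture and walls round the work are solid. World frame = base frame: x ahead of the robot, y to its left, z up, the work surface at z = 0. Lengths are in mm, angles in rad, forces in N, time in s.
With the tool pointing down it reaches from about 425 to 950 mm from the base axis. Payload 14.7 kg.
Tool frame: the origin (TCP) lies on the centre line of the jaws, within the pads' length; the fingertips stand 17 mm ahead of it and the grasp point (between the pads) lies 2 mm behind it (tcp_to_tips is the distance from the TCP to the fingertips, in mm); z points along the fingers, y is the direction in which the jaws open and shut (so a half turn about z gives the same grasp; the last joint's range is limited). The gripper opens to 85 mm and grips with 20 to 120 N. Pads are 22 mm wide; open, the fingers measure 114 mm over their backs; the gripper's body (76 mm by 85 mm) begins 54 mm behind the grasp point. The pads swing forward as they close: fully open they stand 13 mm farther back than shut.
Start: joints at [1.268, 0.48, 1.596, -0, 1.065, -0.047], TCP at [164.438, 628.85, 248.297] pointing down, gripper open.
Joint ranges: [-2.75, 2.75], [-0.82, 2.05], [0.23, 2.67], [-1.56, 4.7], [0.09, 2.69], [-2.92, 2.92]. Speed limits (rad/s): [1.89, 1.89, 2.39, 3.01, 3.01, 3.01].

### API

Orientations are given as a unit quaternion [w, x, y, z].
In Python, from bench import * gives the robot as it stands. The module is installed in compiled form; this text tells all that it offers.
- The arm moves only by the tool arm_command, never from a script. Its argument "deltas" is a list of rows, each a list of 2 entries, a list of its own where there are three numbers: the shift along the world's x, y, z in m, then the turn about the world's z in rad. In form: [[[dx, dy, dz], turn], ...]. A call has 1 to 12 rows; each row is the pose to reach, as a shift and turn from the pose measured when the call began; what a row does not reach only later rows make up. A row lasts 1/8 s, in which the tool goes at most 62.5 mm and 10.7 degrees, less where a joint would pass 70% of its speed; a pose out of reach is approached as far as the arm can. A call with a gripper value outside its range is refused whole. "claw" is the closure, from 0 (fully open) to 1 (shut), set as the call begins (left out, the last holds). The fingers move at their own pace and stop on an object; the grip force is fixed at half the most. Time passes only in rows, so rows that repeat a pose let the fingers close. It gives the time, the measured TCP pose, the force and the opening at its end, in the units of the state.
- state(): the state, without advancing time (a new reading comes with each control period).
- get_image(name): name is "scene" or "top" or "wrist"; returns a dict with "frame" (400x640x3 uint8, blue, green, red), "K" (3x3 intrinsics, pixels), "pose" (4x4, takes a point from camera to world coordinates). Camera axes: x right, y up, looking along -z (the intrinsics and any distortion apply to the point x, -y, -z); pixel columns grow to the right and rows downward; lengths in mm; the calibration is good to about 2 mm. A picture is of the moment at which its call begins. There is no depth.
- sign_off(): hands the job in, once; it reports no verdict.
Trained networks look in a picture, given as the dict that the camera call returned (one of the last four; its "shot" number tells which), for a name from the list of things; names that differ only in an ending like _2 or _b are one class to them, and where a whole thing is asked for, a point or a joint stands for the part that bears it (a point fixed in the world has none). Each returns a list of dicts, best first, with "score" (0 to 1); they miss things now and then, are a little off and sometimes report something else, mostly with a low value. They report only what shows in the picture. A call takes as long as a camera call. They do not tell look-alikes from the thing itself.
- search_frame(picture, name): "pixel" ([row, column] in pixels, amid what is visible of it).
- cut_out(picture, name): "region" (400x640 bool, what is visible of it) and "pixel" ([row, column] in pixels, amid what is visible of it).
The state is a dict: "clock": time; "qpos": joint angles; "qd": joint speeds; "joint_torque": joint torques, N m; "tool_pos": TCP position; "orientation": TCP orientation; "force": force on the tool from outside, world axes, zero at the start; "wrist_torque": the same for the moment, N m; "opening": opening from 0.0 (shut) to 1.0 (fully open).
Only numpy, scipy, OpenCV 4.12 (cv2) and the standard library are available. Lean on these libraries where they do the work, as an engineer would, in place of code of your own. Each camera call takes 0.05 s, during which the arm holds its last target.

### The job

Lift the white cover flap of the grey filter box until it stands upright or further, and leave it open. Take the slide with the amber glass, draw it straight out along its rails through the open front, and bring its glass over the centre of the white light pad; finish while still holding it there in the gripper, still and level, about ten centimetres above the pad. Leave the blue slide in its bay and the things lying round about where they are.

Things in the scene. Friction and masses are not known exactly. Their poses are not given: they have to be found in the camera images.
- filter_box: Grey open-fronted filter box fixed to the desk, 120 (x) x 156 (y) x 62 mm; origin: centre of its underside; x points from the open front (towards the robot, turned up to 0.22 rad) to the rear wall, z up. Floor 10 mm thick. Side walls' inner faces at y = +-72 mm. Two bays, centre lines at y = +31 and -31 mm, each 50 mm wide between 10 mm high guides.
- lip_front (a point): Box point (-10, 0, 24) mm: front end and top of the 4 mm thick aluminium lips that overhang each bay by 6 mm on both sides from here to the rear (undersides 20 mm above the desk). They stop a slide being lifted: draw it straight to the front (box -x) by 60 mm or more, so that its rear edge is clear of this x, then lift.
- flap (a joint): White cover flap, hinged at the box's rear top edge; 0 = shut, grows as the front edge swings up and back (stop at 1.95); starts at 0 to 0.1. Stiff hinge: it stays where left; about 3 N at the bar moves it. 122 mm from hinge to front edge, 156 wide, 4 thick, with a front skirt reaching 28 mm below the plate.
- flap_hinge (a point): Middle of the flap's hinge axis (along the box's y), at box (57, 0, 63) mm; fixed.
- flap_bar (a point): Centre of the flap's lifting bar: dark round bar 9 mm thick, 84 mm long, along the box's y, on two posts (8 mm thick, 74 mm apart), 23 mm free below it. With the flap shut it lies 100 mm in front of the hinge axis and 34 mm above it; it moves with the flap.
- amber_filter_grip (a point): Middle of the amber slide's upright grey grip block (24 in x, 12 in y, 40 mm high). Slide: flat black frame 90 x 46 x 8 mm, 40 to 85 g, round amber glass 33 mm wide. Frame: front edge 15 mm before (-x), rear edge 75 mm behind, underside 28 mm below this point. Starts in either bay, lying on its floor (this point 38 mm above the desk), axes as the box's.
- amber_filter_glass (a point): Centre of the amber slide's round glass, on top of the frame: 48 mm behind (+x) and 20 mm below the grip block's middle. Axes as the slide's; z is the glass's normal.
- blue_filter_grip (a point): The same point on the other slide, equal but with blue glass, in the other bay; it stays there.
- pad_centre (a point): Centre of the top of the light pad: grey plate 120x120x12 mm with a white field, fixed flat on the desk; the top is 12 mm above the desk.
- spare_eyepiece: Bystander: black spare eyepiece, 35 mm wide, 45 tall; origin under its centre.
- objective_can: Bystander: small black can with clear top, 38 mm wide, 56 tall; origin under its centre.
- mount_04: Bystander: green round specimen mount, 30 mm wide, 16 tall; origin under its centre.
- mount_06: Bystander: red round specimen mount, 30 mm wide, 16 tall; origin under its centre.
- tape_roll: Bystander: roll of tan tape, 55 mm wide, 18 tall; origin under its centre.
- caliper: Bystander: steel caliper lying flat, 60x190x8; origin under its centre.
- screwdriver: Bystander: screwdriver with blue handle, 18x130x19; origin under its centre.
There are look-alikes about, which are no part of the job. There is more than one size of the part that bears pad_centre; the job needs the larger.

How it is judged (in metres and radians):
On the way, in this order (a step that is already met when the one before it is completed fails the run):
1. the flap stands open (at least 1.3 rad) with the amber slide still in its bay (value of joint flap above 1.3 rad and x of amber_filter_glass in the frame of filter_box above -0.005 m and height (world z) of amber_filter_glass below 0.03 m), for 0.2 s.
2. the amber slide has come forward along its rails by 40 mm or so, still low and level (x of amber_filter_glass in the frame of filter_box below -0.022 m and height (world z) of amber_filter_glass below 0.035 m and angle between amber_filter_glass's own z axis and vertical below 0.2 rad).
At the end, for the whole second after the job is handed in: Amber slide held in the fingers, touching neither box nor pad, at rest, level within 0.26 rad, its glass centre within 25 mm sideways of the pad centre and 55 to 160 mm above the pad top; flap open over 1.3 rad; blue slide within 15 mm of its start (horizontal distance between amber_filter_glass and pad_centre below 0.025 m and height (world z) of amber_filter_glass between 0.067 and 0.172 m and angle between amber_filter_glass's own z axis and vertical below 0.26 rad and contact force between the fingers and amber_filter above 0.5 N and contact force between amber_filter and filter_box below 0.05 N and contact force between amber_filter and light_pad below 0.05 N and linear speed of amber_filter below 0.02 m/s and value of joint flap above 1.3 rad and distance of blue_filter_grip from where it was at the start of the episode below 0.015 m); the arm keeps its last pose, push and grip.
It fails at once if the blue slide is taken along (moved over 25 mm) (distance of blue_filter_grip from where it was at the start of the episode above 0.025 m).
It fails at once if a bystander is moved by more than 25 mm (distance of any of spare_eyepiece, objective_can, mount_04, mount_06, tape_roll, caliper, screwdriver from where it was at the start of the episode above 0.025 m).
It also fails if it takes over 61 s, if anything falls off the work surface, if the arm or the gripper's body presses on something with over 40 N, if the wrist force passes 120 N, or if a joint passes its speed limit or range.

## Working session

There is one attempt and no reset: what is moved stays moved. The work goes in short steps, Python scripts to look and compute and a tool call to move; the robot and the scene stay as the last step left them, time stands still between calls to the robot, and variables do not carry over. Pictures are saved under pics/ and viewed, and the job is handed in when it is done.

Besides the shell and the picture viewer there is one more tool, called after "Request:" by a JSON object that holds its "op" and its "data", one argument or row to a line. arm_command: Moves the arm, as the interface text tells. Its arguments: {"type":"object","properties":{"deltas":{"type":"array"},"claw":{"type":"number"}},"required":["deltas"]}

```bash
mkdir -p pics; cat > h.py <<'E'
from bench import *
import numpy as np, cv2
def shot(n,fn):
    p=get_image(n); cv2.imwrite('pics/'+fn+'.png',p['frame']); return p
def ray(p,px):
    # px [row,col] -> origin, dir
    K=np.array(p['K']);T=np.array(p['pose'])
    v=np.linalg.inv(K)@np.array([px[1],px[0],1.0])
    d=T[:3,:3]@np.array([v[0],-v[1],-v[2]]); return T[:3,3],d/np.linalg.norm(d)
def onz(p,px,z):
    o,d=ray(p,px); return o+d*(z-o[2])/d[2]
def proj(p,X):
    K=np.array(p['K']);T=np.array(p['pose'])
    c=T[:3,:3].T@(np.array(X)-T[:3,3]); c=np.array([c[0],-c[1],-c[2]]); u=K@c
    return u[1]/u[2],u[0]/u[2]
def tri(rs):
    A=np.zeros((3,3));b=np.zeros(3)
    for o,d in rs:
        M=np.eye(3)-np.outer(d,d);A+=M;b+=M@o
    X=np.linalg.solve(A,b); return X,[np.linalg.norm((np.eye(3)-np.outer(d,d))@(X-o)) for o,d in rs]
E
python3 - <<'E'
from h import *
s=state();print(s)
for n in['scene','top','wrist']:
    p=shot(n,n+'0');print(n,p.keys(),np.array(p['K']).round(1).tolist(),np.array(p['pose']).round(3).tolist())
    for t in ['filter_box','flap','flap_bar','amber_filter_grip','amber_filter_glass','blue_filter_grip','pad_centre','caliper','screwdriver','tape_roll','mount_04','mount_06','objective_can','spare_eyepiece']:
        try: print(t,[(np.round(r['pixel']).tolist(),round(r['score'],2)) for r in search_frame(p,t)])
        except Exception as e: print(t,e)
E
```

```text
{'clock': 0.0, 'qpos': array([ 1.26838597e+00,  4.80823942e-01,  1.59685777e+00,  5.39024348e-07,
        1.06508320e+00, -4.66119845e-02]), 'qd': array([-1.26923729e-03, -2.56385143e-05,  3.83410452e-04, -1.61967477e-03,
       -1.35575066e-03,  6.45305416e-04]), 'joint_torque': array([ 1.73682824e-03, -9.50646043e+01, -4.30185199e+01,  8.58642488e-05,
        1.20066397e-02,  1.26687959e-05]), 'tool_pos': array([164.33625934, 628.49301378, 247.68349469]), 'orientation': array([-1.02000153e-04,  1.27550880e-01,  9.91831855e-01, -5.77187692e-04]), 'force': array([ 0.18237972,  0.52883292, -0.49828852]), 'wrist_torque': array([ 0.01260995,  0.00194282, -0.02537634]), 'opening': 0.9981763721515832}
scene dict_keys(['frame', 'K', 'pose', 'shot']) [[447.4, 0.0, 322.0], [0.0, 447.4, 195.3], [0.0, 0.0, 1.0]] [[0.997, -0.034, 0.071, 709.338], [0.077, 0.561, -0.824, -1381.737], [-0.012, 0.827, 0.562, 994.149], [0.0, 0.0, 0.0, 1.0]]
filter_box [([186.0, 325.0], 0.86)]
flap [([176.0, 320.0], 0.8), ([243.0, 272.0], 0.35)]
flap_bar [([173.0, 321.0], 0.7)]
amber_filter_grip []
amber_filter_glass 
[... 1033 characters left out ...]
68.0, 340.0], 0.38)]
mount_04 [([177.0, 374.0], 0.46), ([186.0, 358.0], 0.46), ([240.0, 368.0], 0.37)]
mount_06 [([177.0, 374.0], 0.46), ([186.0, 358.0], 0.46), ([240.0, 368.0], 0.37)]
objective_can [([147.0, 349.0], 0.64)]
spare_eyepiece [([171.0, 340.0], 0.63)]
wrist dict_keys(['frame', 'K', 'pose', 'shot']) [[320.3, 0.0, 314.5], [0.0, 320.3, 201.6], [0.0, 0.0, 1.0]] [[0.253, -0.928, -0.275, 95.584], [0.967, 0.243, 0.072, 647.225], [-0.0, -0.284, 0.959, 373.188], [0.0, 0.0, 0.0, 1.0]]
filter_box []
flap []
flap_bar []
amber_filter_grip []
amber_filter_glass []
blue_filter_grip []
pad_centre []
caliper []
screwdriver []
tape_roll []
mount_04 []
mount_06 []
objective_can []
spare_eyepiece []
```

View pics/scene0.png

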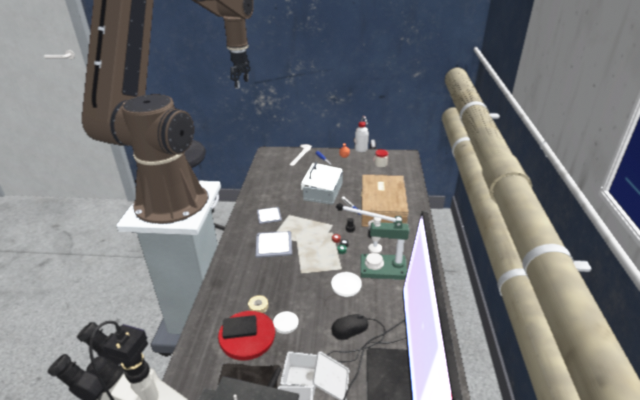

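View pics/top0.png

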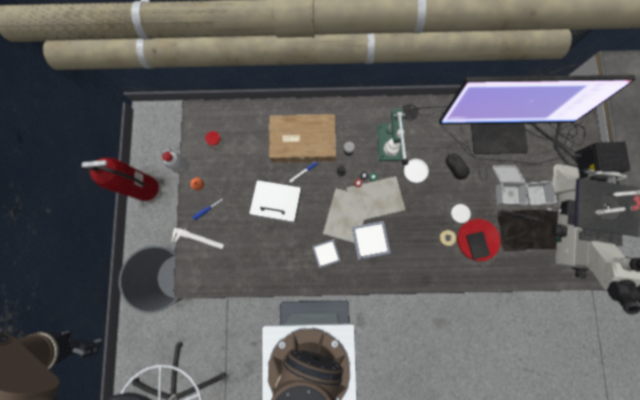

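```bash
python3 - <<'E'
import cv2
a=cv2.imread('pics/scene0.png');cv2.imwrite('pics/sc.png',cv2.resize(a[120:330,200:420],None,fx=3.6,fy=2.85*1,interpolation=2)[:600])
b=cv2.imread('pics/top0.png');cv2.imwrite('pics/tc.png',cv2.resize(b[110:310,170:430],None,fx=3,fy=3,interpolation=2))
E
```

```text
(no output)
```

View pics/sc.png

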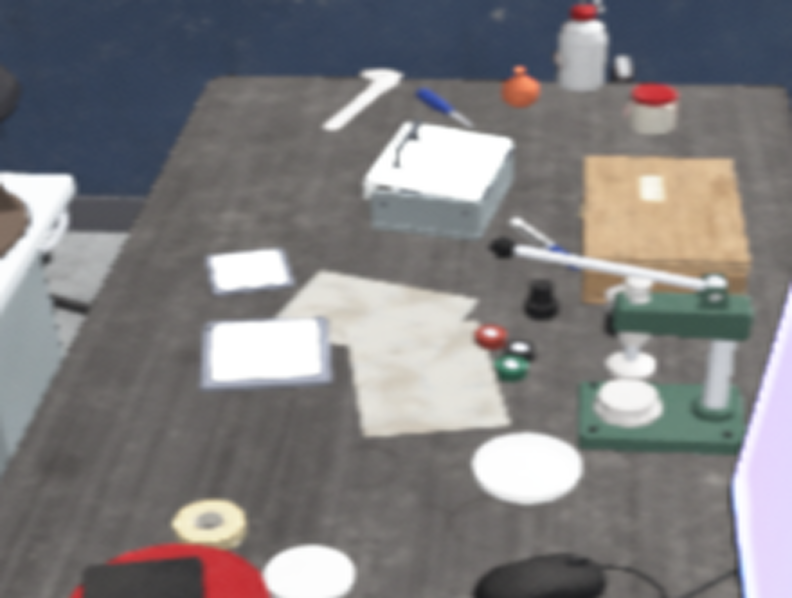

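View pics/tc.png

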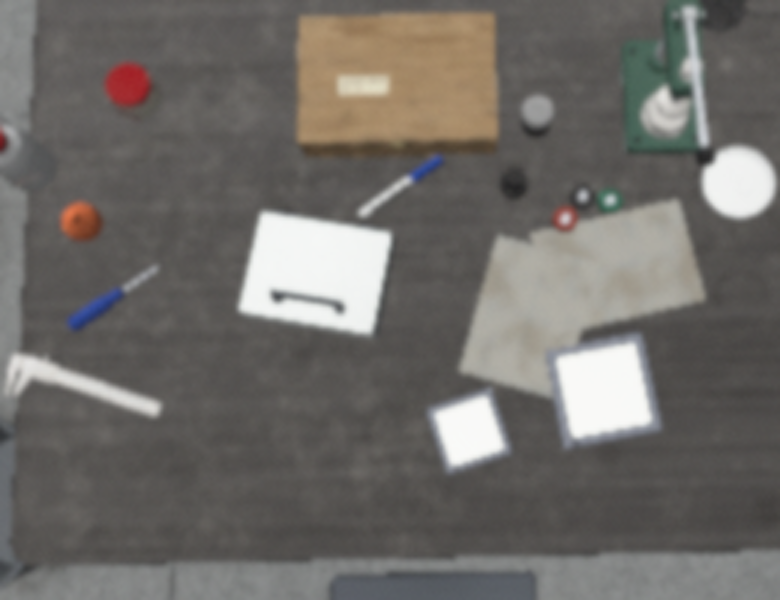

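```bash
python3 - <<'E'
from h import *
t=get_image('top'); s=get_image('scene')
print('bar',tri([ray(t,(210,273)),ray(s,(173,321))]))
for px in [(241,372),(256,326)]: print('pad top',onz(t,px,12))
for px in [(214,270),(242,271)]: print('pad sc',onz(s,px,12))
c=cut_out(t,'pad_centre')
for r in c[:2]:
    m=r['region'].astype(np.uint8);ys,xs=np.nonzero(m);print(r['score'],r['pixel'],m.sum(),cv2.minAreaRect(np.c_[xs,ys].astype(np.float32)))
c=cut_out(s,'pad_centre')
for r in c[:2]:
    m=r['region'].astype(np.uint8);ys,xs=np.nonzero(m);print(r['score'],r['pixel'],m.sum(),cv2.minAreaRect(np.c_[xs,ys].astype(np.float32)))
for r in cut_out(t,'flap_bar')[:1]:
    m=r['region'].astype(np.uint8);ys,xs=np.nonzero(m);print('bar',r['score'],m.sum(),cv2.minAreaRect(np.c_[xs,ys].astype(np.float32)))
for r in cut_out(t,'filter_box')[:1]:
    m=r['region'].astype(np.uint8);ys,xs=np.nonzero(m);print('box',r['score'],m.sum(),cv2.minAreaRect(np.c_[xs,ys].astype(np.float32)))
E
```

```text
bar (array([563.11655222, 116.0602052 ,  73.65744691]), [np.float64(15.181990201163662), np.float64(15.181990201163657)])
pad top [ 437.04948931 -235.08517838   12.        ]
pad top [387.04264084 -68.59262753  12.        ]
pad sc [403.83763274 -76.2063052   12.        ]
pad sc [ 434.84708391 -233.69642636   12.        ]
0.73 [238.6, 370.7] 1126 ((370.4808349609375, 239.40386962890625), (33.92809295654297, 34.12420654296875), 78.69007110595703)
0.59 [256.1, 326.4] 532 ((325.6500244140625, 252.9499969482422), (23.71708106994629, 23.400854110717773), 71.56504821777344)
0.74 [241.6, 271.8] 888 ((272.5, 244.0), (26.0, 35.0), 90.0)
0.61 [214.4, 272.6] 280 ((268.9426574707031, 214.868896484375), (13.489826202392578, 21.819114685058594), 84.80557250976562)
bar 0.9 1525 ((274.9189147949219, 200.98651123046875), (44.5521240234375, 35.8389778137207), 9.462321281433105)
box 0.93 1690 ((275.90313720703125, 200.50050354003906), (48.12003707885742, 36.68715286254883), 9.162347793579102)
```

Request:
{"op": "arm_command", "data": {
  "deltas": [
    [[0.036,-0.048,0.02],-0.15],
    [[0.072,-0.096,0.04],-0.3],
    [[0.108,-0.144,0.05],-0.45],
    [[0.144,-0.192,0.05],-0.6],
    [[0.18,-0.24,0.05],-0.75],
    [[0.216,-0.288,0.05],-0.9],
    [[0.252,-0.336,0.05],-1.05],
    [[0.288,-0.384,0.05],-1.2],
    [[0.324,-0.432,0.05],-1.35],
    [[0.36,-0.48,0.05],-1.485],
    [[0.36,-0.48,0.05],-1.485]
  ]
}}

```text
clock: 3.92
tool_pos: [526.6, 145.7, 298.2]
orientation: [0.0, 0.767, 0.642, 0.0]
force: [-0.8, 0.6, -0.1]
opening: 0.997
```

```bash
python3 - <<'E'
from h import *
s=state();print(s['clock'],s['tool_pos'],s['orientation'],s['qpos'])
p=shot('wrist','w1');np.savez('w1.npz',K=p['K'],pose=p['pose'])
for n in ['flap_bar','filter_box']:
  for r in cut_out(p,n)[:2]:
    m=r['region'].astype(np.uint8);ys,xs=np.nonzero(m);print(n,r['score'],r['pixel'],m.sum(),cv2.minAreaRect(np.c_[xs,ys].astype(np.float32)))
p=shot('top','t1');
for n in ['flap_bar']:
  for r in cut_out(p,n)[:2]: print(n,r['score'],r['pixel'])
E
```

```text
3.925 [526.55260364 145.67469896 298.22145939] [4.37393866e-04 7.66573426e-01 6.42156500e-01 1.42134712e-04] [ 2.14835353e-01  2.84733752e-01  1.77466328e+00 -7.28505134e-04
  1.08153803e+00  3.91357407e-01]
flap_bar 0.91 [190.6, 366.3] 14047 ((369.9154357910156, 195.08204650878906), (112.63858032226562, 133.424072265625), 0.8680514693260193)
filter_box 0.58 [188.4, 368.8] 14690 ((370.9645080566406, 193.8403778076172), (114.7595443725586, 137.8780975341797), 0.8680515289306641)
flap_bar 0.72 [201.0, 281.5]
flap_bar 0.56 [238.8, 371.0]
```

View pics/w1.png

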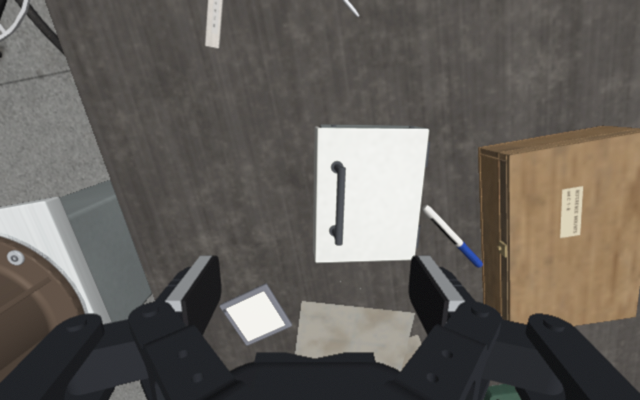

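```bash
cat >> h.py <<'E'
def boxpt(P,b):
    x,y,a=P[:3];c,s=np.cos(a),np.sin(a)
    return np.array([x+c*b[0]-s*b[1],y+s*b[0]+c*b[1],b[2]])
def flapb(u,yy,n,th): # box coords of flap-local point
    return [57-u*np.cos(th)+n*np.sin(th),yy,63+u*np.sin(th)+n*np.cos(th)]
E
python3 - <<'E'
import cv2
a=cv2.imread('pics/w1.png');cv2.imwrite('pics/w1c.png',cv2.resize(a[110:280,300:450],None,fx=3.5,fy=3.5,interpolation=2))
E
python3 - <<'E'
from h import *
from scipy.optimize import least_squares
d=np.load('w1.npz');p={'K':d['K'],'pose':d['pose']}
ob=[((122,78,6.5),(127,317)),((122,-78,6.5),(262,316)),((0,78,6.5),(129,428)),((0,-78,6.5),(261,418)),((100,42,34),(163,337)),((100,-42,34),(244,341))]
def f(P):
    return np.ravel([np.array(proj(p,boxpt(P,flapb(*b,P[3]))))-px for b,px in ob])
r=least_squares(f,[600,120,-.17,.05]);print(r.x,r.fun.round(1))
print('bar',boxpt(r.x,flapb(100,0,34,r.x[3])))
E
```

```text
[ 5.88683428e+02  1.06826491e+02 -1.73374035e-01  5.01933352e-02] [ 1.3 -0.6 -0.4  0.5 -1.5  1.3 -2.1 -1.3  3.3  2.6 -1.2 -2.8]
bar [548.13240674 113.92828513 101.97440588]
```

View pics/w1c.png

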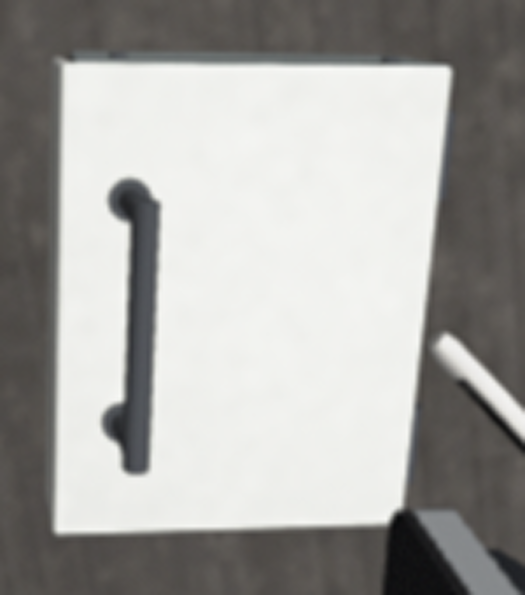

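```bash
python3 - <<'E'
from h import *
from scipy.optimize import least_squares
d=np.load('w1.npz');p={'K':d['K'],'pose':d['pose']}
ob=[((122,78,6.5),(127.7,317.7)),((122,-78,6.5),(262,315.7)),((0,78,6.5),(129,428.6)),((0,-78,6.5),(259.4,416.3)),((100,42,34),(167,341.4)),((100,-42,34),(244.9,338.9))]
def f(P):
    return np.ravel([np.array(proj(p,boxpt(P,flapb(*b,P[3]))))-px for b,px in ob])
r=least_squares(f,[600,120,-.17,.05]);print(r.x,r.fun.round(1))
print('bar',boxpt(r.x,flapb(100,0,34,r.x[3])), state()['tool_pos'])
E
```

```text
[ 5.88136608e+02  1.06501133e+02 -1.83926808e-01  8.41207388e-02] [ 0.6 -0.5  1.   0.2 -0.5  1.2  0.2 -0.6 -0.2 -0.2 -0.9 -0.1]
bar [549.0180764  113.77832564 105.28193018] [523.79650632 149.80073033 298.3724917 ]
```

Request:
{"op": "arm_command", "data": {
  "deltas": [
    [[0.012,-0.018,-0.05],-0.014],
    [[0.025,-0.036,-0.1],-0.014],
    [[0.025,-0.036,-0.108],-0.014],
    [[0.025,-0.036,-0.108],-0.014]
  ],
  "claw": 0.5
}}

```text
clock: 4.68
tool_pos: [548.3, 114.8, 190.7]
orientation: [-0.0, 0.768, 0.64, -0.0]
force: [0.8, -0.1, 0.4]
opening: 0.495
```

```bash
python3 - <<'E'
from h import *
s=state();print(s['clock'],s['tool_pos'],s['orientation'],s['opening'])
p=shot('wrist','w2');np.savez('w2.npz',K=p['K'],pose=p['pose'])
P=[588.1,106.5,-.184,.084]
im=p['frame'].copy()
for b in [(122,78,6.5),(122,-78,6.5),(0,78,6.5),(0,-78,6.5),(100,42,34),(100,-42,34)]:
    r,c=proj(p,boxpt(P,flapb(*b,P[3])));print(b,round(r,1),round(c,1));cv2.circle(im,(int(c),int(r)),3,(0,0,255),1)
cv2.imwrite('pics/w2o.png',im)
E
```

```text
4.675 [548.34404692 114.79381787 190.69482369] [-3.60280848e-04  7.68129483e-01  6.40294388e-01 -2.52286234e-04] 0.4950076196083328
(122, 78, 6.5) 99.7 280.1
(122, -78, 6.5) 294.5 285.3
(0, 78, 6.5) 100.5 447.5
(0, -78, 6.5) 288.3 425.9
(100, 42, 34) 156.4 314.5
(100, -42, 34) 271.1 314.2
```

View pics/w2o.png

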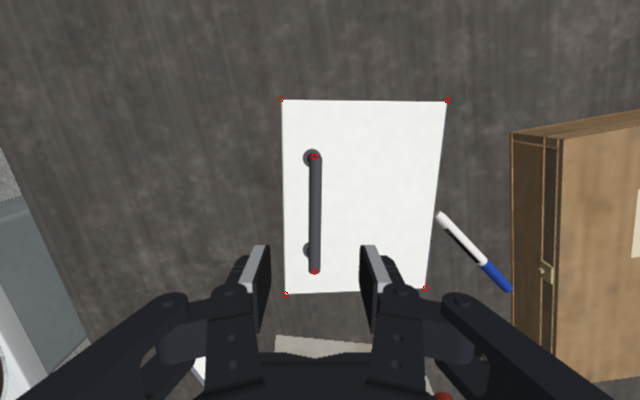

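Request:
{"op": "arm_command", "data": {
  "deltas": [
    [[0.0007,-0.001,-0.04],0],
    [[0.0007,-0.001,-0.07],0],
    [[0.0007,-0.001,-0.078],0],
    [[0.0007,-0.001,-0.078],0]
  ]
}}

```text
clock: 5.22
tool_pos: [550.1, 114.4, 114.7]
orientation: [0.0, 0.768, 0.641, 0.001]
force: [-1.2, -0.3, 0.2]
opening: 0.5
```

Request:
{"op": "arm_command", "data": {
  "deltas": [
    [[0,0,0],0],
    [[0,0,0],0],
    [[0,0,0],0],
    [[0,0,0],0],
    [[0,0,0],0]
  ],
  "claw": 1.0
}}

```text
clock: 5.85
tool_pos: [547.9, 115.1, 115.1]
orientation: [-0.001, 0.768, 0.64, -0.0]
force: [-13.1, 9.3, 7.1]
opening: 0.077
```

```bash
python3 - <<'E'
from h import *
s=state();print(s['clock'],s['tool_pos'],s['force'],s['opening'])
p=shot('wrist','w3')
c=s['tool_pos']-[0,0,9]
a=-.184;P=[588.1,106.5,a]
R=np.hypot(100,34);a0=np.arctan2(34,100)
for th in np.arange(.084,1.6,.12):
    d=lambda t:(-R*np.cos(t+a0),R*np.sin(t+a0))
    x=d(th)[0]-d(.084)[0];z=d(th)[1]-d(.084)[1]
    print(round(th,3),np.round([x*np.cos(a),x*np.sin(a),z],1).tolist())
E
```

```text
5.85 [547.91585202 115.07732961 115.09996574] [-13.10142836   9.25550175   7.14767185] 0.07719879406240598
0.084 [0.0, -0.0, 0.0]
0.204 [5.7, -1.1, 11.3]
0.324 [12.6, -2.3, 21.8]
0.444 [20.7, -3.9, 31.4]
0.564 [29.9, -5.6, 39.9]
0.684 [40.1, -7.5, 47.3]
0.804 [51.0, -9.5, 53.3]
0.924 [62.6, -11.6, 58.0]
1.044 [74.6, -13.9, 61.3]
1.164 [87.0, -16.2, 63.0]
1.284 [99.4, -18.5, 63.3]
1.404 [111.8, -20.8, 62.0]
1.524 [124.0, -23.1, 59.2]
```

View pics/w3.png

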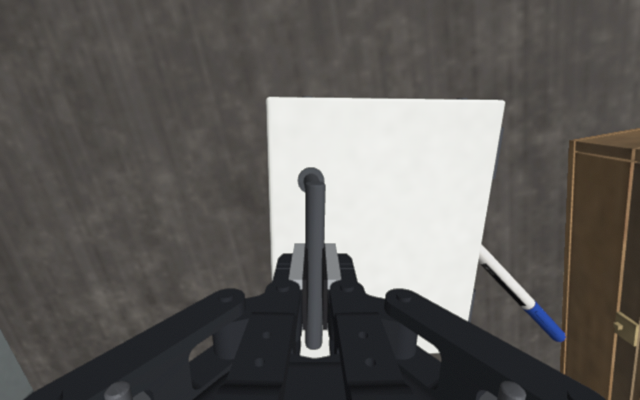

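Request:
{"op": "arm_command", "data": {
  "deltas": [
    [[0.0057,-0.0011,0.0113],0],
    [[0.0126,-0.0023,0.0218],0],
    [[0.0207,-0.0039,0.0314],0],
    [[0.0299,-0.0056,0.0399],0],
    [[0.0401,-0.0075,0.0473],0],
    [[0.051,-0.0095,0.0533],0],
    [[0.0626,-0.0116,0.058],0],
    [[0.0626,-0.0116,0.058],0]
  ]
}}

```text
clock: 6.9
tool_pos: [612.0, 102.3, 175.2]
orientation: [0.0, 0.768, 0.64, 0.0]
force: [-4.6, -5.6, 15.9]
opening: 0.071
```

```bash
python3 - <<'E'
from h import *
s=state();print(s['clock'],s['tool_pos'],s['force'],s['wrist_torque'],s['opening'])
p=shot('wrist','w4')
p=shot('scene','s4')
cv2.imwrite('pics/s4c.png',cv2.resize(p['frame'][110:230,270:390],None,fx=5,fy=5,interpolation=2))
E
```

```text
6.9 [611.97547019 102.25645748 175.15552625] [-4.64686814 -5.59876324 15.90793824] [-0.57564611  0.4102658  -0.23001096] 0.07077769369384117
```

View pics/w4.png

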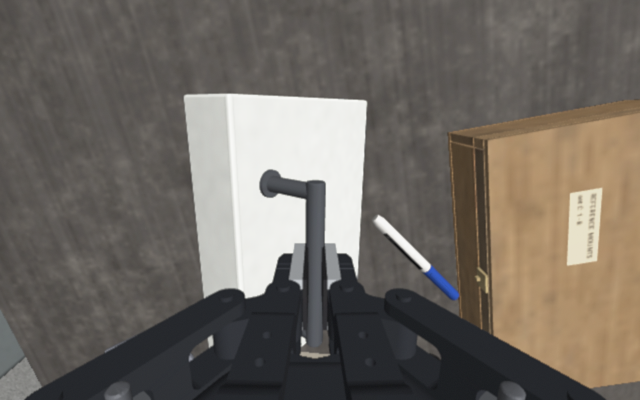

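View pics/s4c.png

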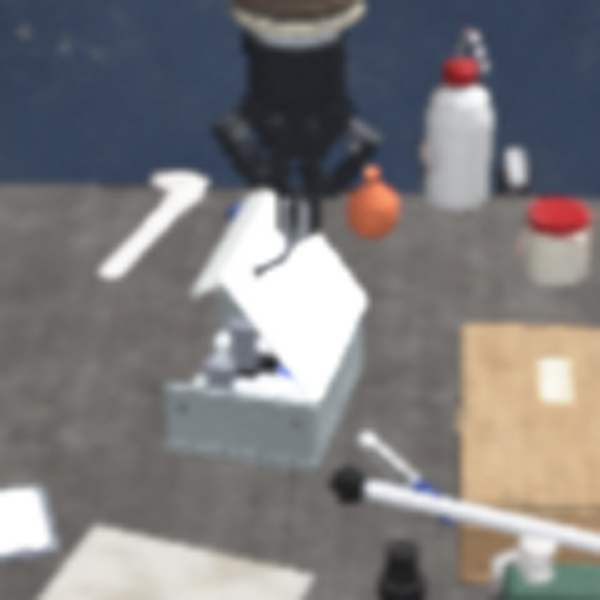

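Request:
{"op": "arm_command", "data": {
  "deltas": [
    [[0.012,-0.0023,0.0033],0],
    [[0.0244,-0.0046,0.005],0],
    [[0.0368,-0.0069,0.0053],0],
    [[0.0368,-0.0069,0.0053],0]
  ]
}}

```text
clock: 7.5
tool_pos: [649.5, 94.4, 180.3]
orientation: [0.001, 0.768, 0.64, 0.0]
force: [-0.5, 1.9, -6.4]
opening: 0.071
```

```bash
python3 - <<'E'
from h import *
s=state();print(s['clock'],s['tool_pos'],s['force'],s['wrist_torque'],s['opening'])
p=shot('scene','s5')
cv2.imwrite('pics/s5c.png',cv2.resize(p['frame'][110:230,270:390],None,fx=5,fy=5,interpolation=2))
E
```

```text
7.5 [649.53747886  94.405797   180.31015593] [-0.52555773  1.85877455 -6.42590774] [ 0.5984015  -0.32857193 -0.29058661] 0.07065964428441442
```

View pics/s5c.png

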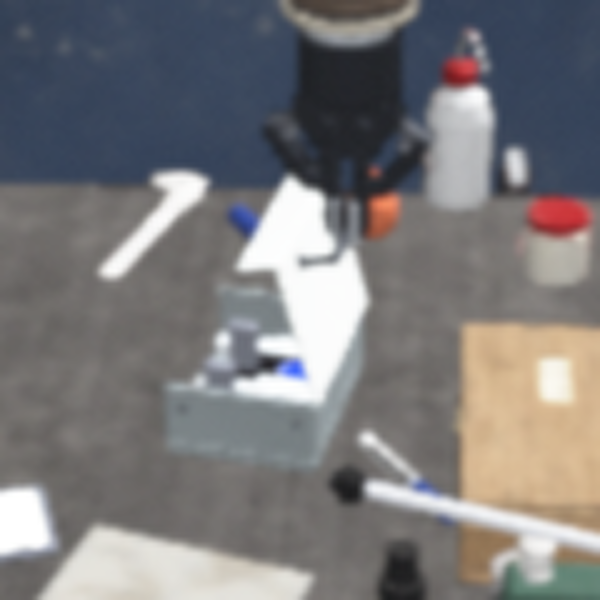

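Request:
{"op": "arm_command", "data": {
  "deltas": [
    [[0.0124,-0.0023,-0.0013],0],
    [[0.0246,-0.0046,-0.0041],0],
    [[0.032,-0.006,-0.0066],0],
    [[0.032,-0.006,-0.0066],0]
  ]
}}

```text
clock: 8.05
tool_pos: [680.4, 88.3, 172.2]
orientation: [-0.001, 0.768, 0.64, -0.001]
force: [-4.0, 8.6, -17.6]
opening: 0.07
```

```bash
python3 - <<'E'
from h import *
s=state();print(s['clock'],s['tool_pos'],s['force'],s['wrist_torque'],s['opening'])
p=shot('scene','s6')
cv2.imwrite('pics/s6c.png',cv2.resize(p['frame'][110:230,270:390],None,fx=5,fy=5,interpolation=2))
p=shot('wrist','w6')
E
```

```text
8.05 [680.36368857  88.28075474 172.2473472 ] [ -4.04489903   8.63071322 -17.61801239] [ 0.86539919  0.67953474 -0.18470598] 0.06956438088546375
```

View pics/s6c.png

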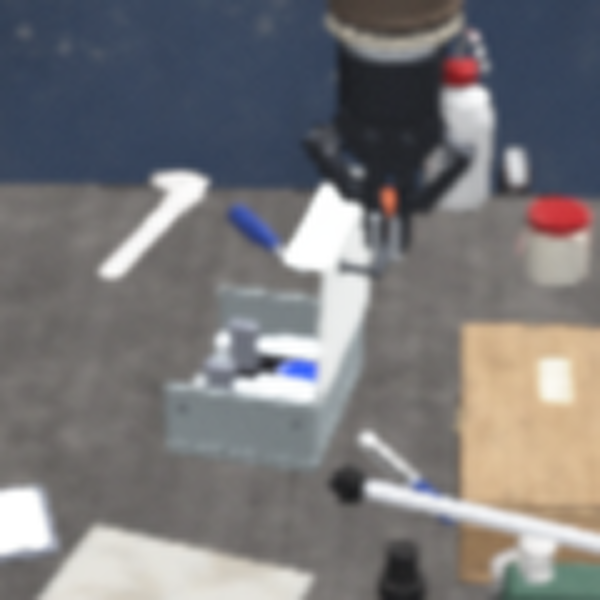

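View pics/w6.png

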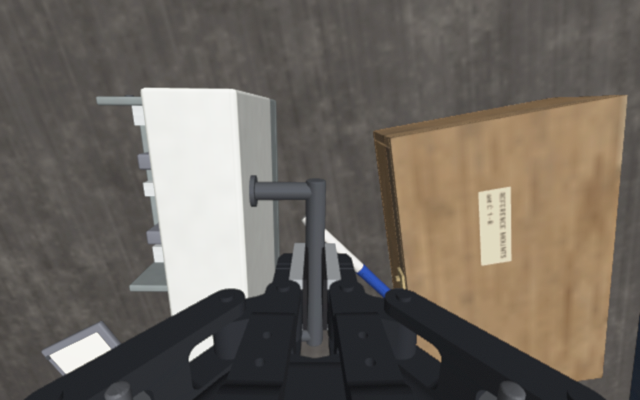

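Request:
{"op": "arm_command", "data": {
  "deltas": [
    [[0,0,0],0],
    [[0,0,0],0],
    [[0,0,0.03],0],
    [[0,0,0.07],0],
    [[0,0,0.1],0],
    [[0,0,0.1],0]
  ],
  "claw": 0.8
}}

```text
clock: 8.9
tool_pos: [682.0, 88.5, 276.2]
orientation: [0.001, 0.768, 0.64, 0.001]
force: [-0.2, -0.1, -0.8]
opening: 0.201
```

```bash
python3 - <<'E'
from h import *
s=state();print(s['clock'],s['tool_pos'],s['force'],s['opening'])
P=[588.1,106.5,-.184]
for b in [(-27,31,0),(-27,-31,0),(-110,31,0)]: print(b,boxpt(P,b))
p=shot('wrist','w7')
E
```

```text
8.9 [682.01728444  88.49021924 276.24234031] [-0.2233292  -0.13314816 -0.78011507] 0.2007197012458327
(-27, 31, 0) [567.22763662 141.91672552   0.        ]
(-27, -31, 0) [555.88389928  80.96330377   0.        ]
(-110, 31, 0) [485.62870105 157.10269648   0.        ]
```

View pics/w7.png

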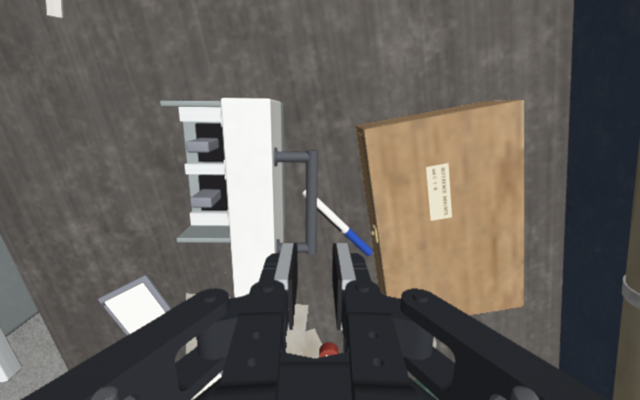

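Request:
{"op": "arm_command", "data": {
  "deltas": [
    [[-0.06,0.01,0],0],
    [[-0.12,0.02,0],0],
    [[-0.17,0.015,-0.02],0],
    [[-0.17,0.015,-0.026],0],
    [[-0.17,0.015,-0.026],0]
  ]
}}

```text
clock: 9.57
tool_pos: [511.5, 103.4, 248.0]
orientation: [0.001, 0.768, 0.64, 0.0]
force: [1.4, 0.6, -0.1]
opening: 0.204
```

```bash
python3 - <<'E'
from h import *
s=state();print(s['clock'],s['tool_pos'],s['orientation'],s['opening'])
p=shot('wrist','w8');np.savez('w8.npz',K=p['K'],pose=p['pose'])
for n in ['amber_filter_grip','blue_filter_grip','amber_filter_glass']:
  for r in search_frame(p,n)[:3]: print(n,r)
P=[588.1,106.5,-.184]
im=p['frame'].copy()
for b in [(-60,78,0),(-60,-78,0),(-60,72,10),(-10,31,24),(-10,-31,24)]+[flapb(122,y,6.5,1.6) for y in(78,-78)]+[flapb(100,y,34,1.6) for y in(42,-42)]:
    r,c=proj(p,boxpt(P,b));cv2.circle(im,(int(c),int(r)),3,(0,0,255),1)
cv2.imwrite('pics/w8o.png',im)
E
```

```text
9.575 [511.46944951 103.39911208 247.98484417] [6.93147006e-04 7.68190856e-01 6.40220472e-01 2.73985238e-04] 0.20441363080002561
amber_filter_grip {'pixel': [185.2, 371.9], 'score': 0.95}
blue_filter_grip {'pixel': [128.7, 385.0], 'score': 0.94}
amber_filter_glass {'pixel': [183.2, 374.1], 'score': 0.87}
```

View pics/w8o.png

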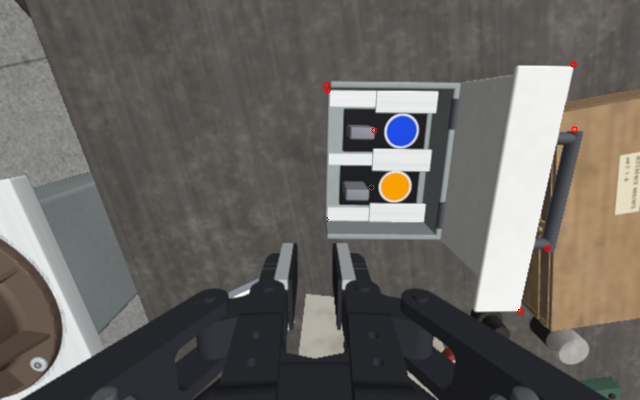

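```bash
python3 - <<'E'
from h import *
d=np.load('w8.npz');p={'K':d['K'],'pose':d['pose']}
im=cv2.imread('pics/w8.png')
hsv=cv2.cvtColor(im,cv2.COLOR_BGR2HSV)
m=cv2.inRange(hsv,(8,150,120),(28,255,255));m[:150]=0;m[220:]=0;m[:,:370]=0;m[:,425:]=0
ys,xs=np.nonzero(m);c=((ys.min()+ys.max())/2,(xs.min()+xs.max())/2);print(c,ys.mean(),xs.mean(),len(ys))
g=onz(p,c,18);print('glass',g)
P=[588.1,106.5,-.184];a=P[2]
R=np.array([[np.cos(a),-np.sin(a)],[np.sin(a),np.cos(a)]])
b=R.T@(g[:2]-P[:2]);print('glass box',b)
G=np.array([b[0]-48,b[1]]);print('grip world',boxpt(P,[*G,38]))
for dx in(-12,12):
  for dy in (-6,6):
    r,cc=proj(p,boxpt(P,[G[0]+dx,G[1]+dy,58]));cv2.circle(im,(int(round(cc)),int(round(r))),1,(0,0,255),-1)
    
cv2.imwrite('pics/w8c.png',cv2.resize(im[70:250,310:470],None,fx=3.3,fy=3.3,interpolation=2))
E
```

```text
(np.float64(186.0), np.float64(394.5)) 186.1928327645051 394.7201365187713 586
glass [599.92169135  72.65356212  18.        ]
glass box [ 17.81480064 -31.11216196]
grip world [552.73194548  81.43581038  38.        ]
```

View pics/w8c.png

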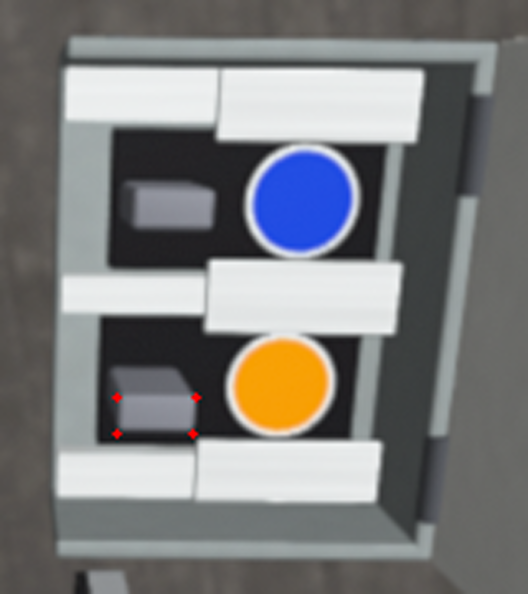

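Request:
{"op": "arm_command", "data": {
  "deltas": [
    [[0.02,-0.011,-0.04],-0.003],
    [[0.0412,-0.022,-0.09],-0.003],
    [[0.0412,-0.022,-0.13],-0.003],
    [[0.0412,-0.022,-0.13],-0.003],
    [[0.0412,-0.022,-0.13],-0.003]
  ],
  "claw": 0.4
}}

```text
clock: 10.4
tool_pos: [554.3, 81.6, 119.6]
orientation: [0.001, 0.769, 0.639, 0.001]
force: [-0.1, -0.2, -0.1]
opening: 0.598
```

```bash
python3 - <<'E'
from h import *
s=state();print(s['clock'],s['tool_pos'],s['orientation'],s['opening'],s['force'])
p=shot('wrist','w9')
im=p['frame'].copy();P=[588.1,106.5,-.184]
for dx in(-12,12):
  for dy in (-6,6):
    r,cc=proj(p,boxpt(P,[-30.2+dx,-31.1+dy,58]));cv2.circle(im,(int(round(cc)),int(round(r))),2,(0,0,255),-1)
r,cc=proj(p,boxpt(P,[17.8,-31.1,18]));cv2.circle(im,(int(round(cc)),int(round(r))),2,(255,0,255),-1)
cv2.imwrite('pics/w9o.png',im)
E
```

```text
10.4 [554.31170505  81.55095927 119.62434958] [0.0011859  0.76921902 0.63898327 0.00103688] 0.5983303996688729 [-0.0802378  -0.16838794 -0.05298614]
```

View pics/w9o.png

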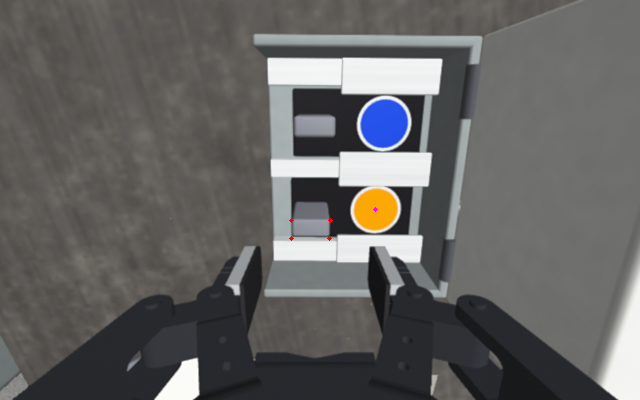

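Request:
{"op": "arm_command", "data": {
  "deltas": [
    [[-0.0015,0,-0.03],0],
    [[-0.0015,0,-0.06],0],
    [[-0.0015,0,-0.0755],0],
    [[-0.0015,0,-0.0755],0],
    [[-0.0015,0,-0.0755],0]
  ]
}}

```text
clock: 11.08
tool_pos: [553.9, 81.8, 45.8]
orientation: [0.002, 0.769, 0.639, 0.002]
force: [0.6, -0.1, 0.2]
opening: 0.598
```

Request:
{"op": "arm_command", "data": {
  "deltas": [
    [[0,0,0],0],
    [[0,0,0],0],
    [[0,0,0],0],
    [[0,0,0],0],
    [[0,0,0],0]
  ],
  "claw": 1.0
}}

```text
clock: 11.7
tool_pos: [554.5, 81.8, 47.0]
orientation: [0.002, 0.769, 0.639, 0.003]
force: [-1.3, 0.2, 13.1]
opening: 0.268
```

```bash
python3 - <<'E'
from h import *
s=state();print(s['clock'],s['tool_pos'],s['orientation'],s['opening'],s['force'])
p=shot('wrist','w10')
E
```

```text
11.7 [554.54342194  81.82299881  46.97988644] [0.0024088  0.76917026 0.63903304 0.0028428 ] 0.26774695721102754 [-1.32527077  0.16145519 13.14342681]
```

View pics/w10.png

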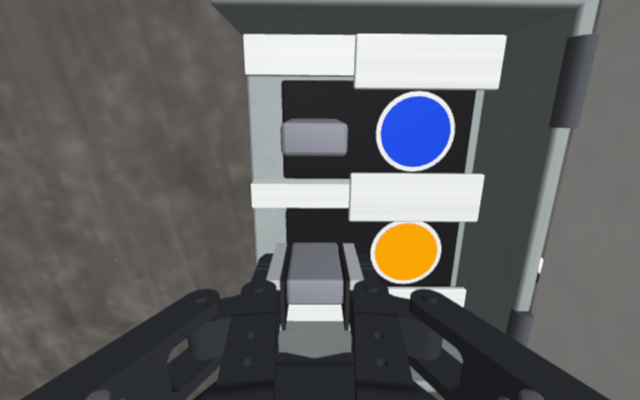

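Request:
{"op": "arm_command", "data": {
  "deltas": [
    [[-0.015,0.0028,0],0],
    [[-0.03,0.0055,0],0],
    [[-0.045,0.0083,0],0],
    [[-0.06,0.011,0],0],
    [[-0.075,0.0138,0],0],
    [[-0.08,0.0147,0],0],
    [[-0.08,0.0147,0],0],
    [[-0.08,0.0147,0],0]
  ]
}}

```text
clock: 12.75
tool_pos: [475.3, 96.5, 47.0]
orientation: [0.003, 0.769, 0.639, 0.003]
force: [0.6, 0.2, -0.6]
opening: 0.265
```

```bash
python3 - <<'E'
from h import *
s=state();print(s['clock'],s['tool_pos'],s['orientation'],s['opening'],s['force'])
p=shot('wrist','w11')
E
```

```text
12.75 [475.25046248  96.53683168  47.02377412] [0.00260697 0.76919472 0.63900129 0.00316758] 0.2646348949498794 [ 0.56355378  0.1704851  -0.59420198]
```

View pics/w11.png

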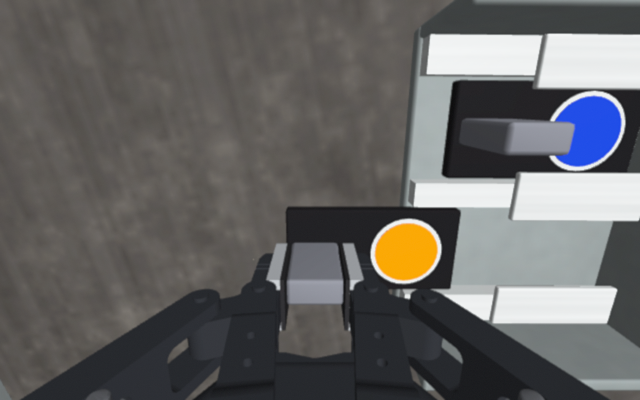

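Request:
{"op": "arm_command", "data": {
  "deltas": [
    [[0,0,0.03],0],
    [[0,0,0.06],0],
    [[0,0,0.094],0],
    [[0,-0.02,0.094],0],
    [[-0.01,-0.06,0.094],0],
    [[-0.02,-0.1,0.094],0],
    [[-0.032,-0.14,0.094],0],
    [[-0.044,-0.18,0.094],0],
    [[-0.056,-0.22,0.094],0],
    [[-0.066,-0.25,0.094],0],
    [[-0.066,-0.25,0.094],0]
  ]
}}

```text
clock: 14.18
tool_pos: [409.0, -155.3, 141.1]
orientation: [0.003, 0.77, 0.638, 0.003]
force: [0.5, -0.2, -1.5]
opening: 0.272
```

```bash
python3 - <<'E'
from h import *
s=state();print(s['clock'],s['tool_pos'],s['orientation'],s['opening'],s['force'])
p=shot('wrist','w12');np.savez('w12.npz',K=p['K'],pose=p['pose'])
p=shot('top','t12');np.savez('t12.npz',K=p['K'],pose=p['pose'])
p=shot('scene','s12')
cv2.imwrite('pics/s12c.png',cv2.resize(p['frame'][110:280,230:390],None,fx=3.5,fy=3.5,interpolation=2))
E
```

```text
14.175 [ 408.98817186 -155.34868929  141.05062165] [0.0028075  0.77017465 0.63781906 0.003158  ] 0.2722887950614492 [ 0.5079411  -0.17713597 -1.46934824]
```

View pics/w12.png

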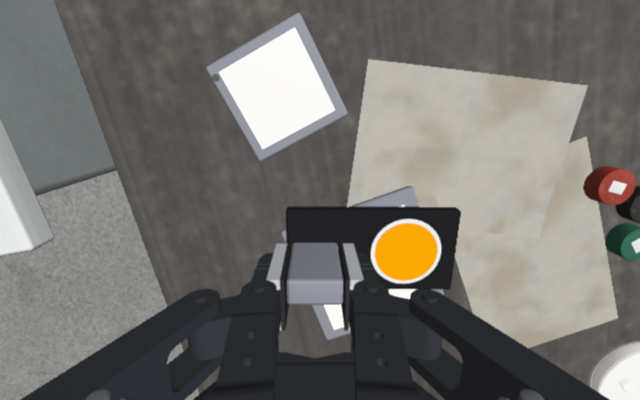

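View pics/s12c.png

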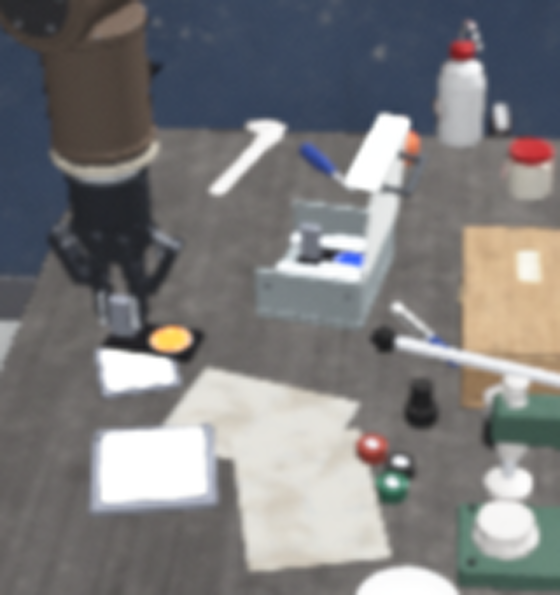

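```bash
python3 - <<'E'
from h import *
d=np.load('w12.npz');w={'K':d['K'],'pose':d['pose']}
d=np.load('t12.npz');t={'K':d['K'],'pose':d['pose']}
s=state();tcp=s['tool_pos']
im=cv2.imread('pics/top0.png');g=im.min(2)
m=(g>200).astype(np.uint8);n,l,st,ce=cv2.connectedComponentsWithStats(m)
i=l[240,371];print(st[i],ce[i]);ys,xs=np.nonzero(l==i);q=cv2.minAreaRect(np.c_[xs,ys].astype(np.float32));print(q)
print('pad top',onz(t,(q[0][1],q[0][0]),12),onz(t,ce[i][::-1],12))
im=cv2.imread('pics/scene0.png');g=im.min(2)
m=(g>200).astype(np.uint8);n,l,st,ce=cv2.connectedComponentsWithStats(m)
i=l[242,271];print(st[i],ce[i])
sc=get_image('scene');print('pad scene',onz(sc,ce[i][::-1],12))
print('tri',tri([ray(sc,ce[i][::-1]),ray(t,(q[0][1],q[0][0]))]))
hsv=cv2.cvtColor(cv2.imread('pics/w12.png'),cv2.COLOR_BGR2HSV)
m=cv2.inRange(hsv,(8,150,120),(28,255,255));m[:200]=0;m[300:]=0
m[:,:360]=0;m[:,455:]=0
ys,xs=np.nonzero(m);c=((ys.min()+ys.max())/2,(xs.min()+xs.max())/2);G=onz(w,c,112);print('glass',c,G,'rel tcp',G-tcp)
E
```

```text
[356 225  31  31 743] [370.69044415 239.71736205]
((370.7115478515625, 239.55770874023438), (27.652374267578125, 27.064023971557617), 78.69007110595703)
pad top [ 442.30506413 -230.66774696   12.        ] [ 441.73483879 -230.56836382   12.        ]
[ 258  216   83   54 2351] [302.03445342 242.98596342]
pad scene [ 540.59072982 -232.14769924   12.        ]
tri (array([ 490.77375054, -224.2481839 ,   -3.86421704]), [np.float64(48.2012824738927), np.float64(48.20128247389267)])
glass (np.float64(251.5), np.float64(405.5)) [ 457.1403179  -165.18771873  112.        ] rel tcp [ 47.76700571 -11.93496059 -28.97744274]
```

Request:
{"op": "arm_command", "data": {
  "deltas": [
    [[-0.006,-0.025,0],0],
    [[-0.012,-0.05,0],0],
    [[-0.017,-0.066,0],0],
    [[-0.017,-0.066,0],0],
    [[-0.017,-0.066,0],0],
    [[-0.017,-0.066,0],0]
  ]
}}

```text
clock: 15.12
tool_pos: [392.5, -218.4, 141.0]
orientation: [0.002, 0.769, 0.639, 0.003]
force: [-0.1, 0.1, 0.2]
opening: 0.264
```

```bash
python3 - <<'E'
from h import *
s=state();print(s['clock'],s['tool_pos'],s['opening'],s['force'])
w=shot('wrist','w13');t=shot('top','t13');c=shot('scene','s13')
for p,n in((w,'w13'),(t,'t13'),(c,'s13')):np.savez(n+'.npz',K=p['K'],pose=p['pose'])
cv2.imwrite('pics/s13c.png',cv2.resize(c['frame'][110:280,230:390],None,fx=3.5,fy=3.5,interpolation=2))
cv2.imwrite('pics/t13c.png',cv2.resize(t['frame'][150:300,240:420],None,fx=4,fy=4,interpolation=2))
E
```

```text
15.125 [ 392.52484862 -218.36234     140.96869664] 0.2644817071083329 [-0.06225815  0.08994002  0.22398492]
```

View pics/w13.png

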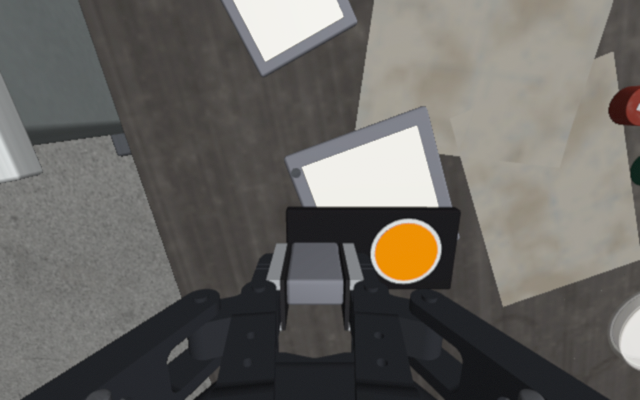

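View pics/s13c.png

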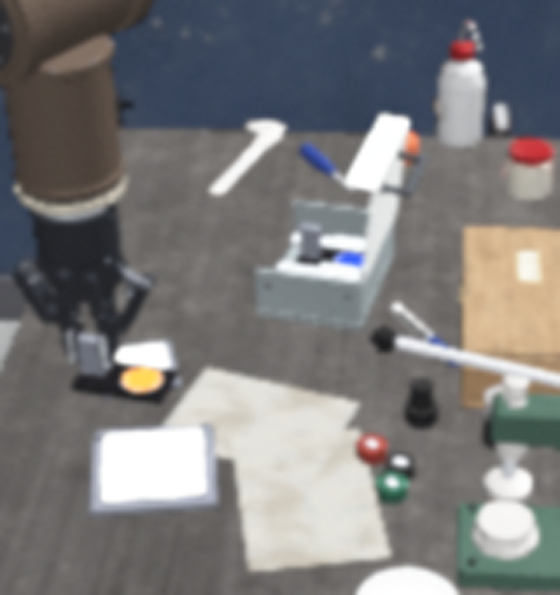

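View pics/t13c.png

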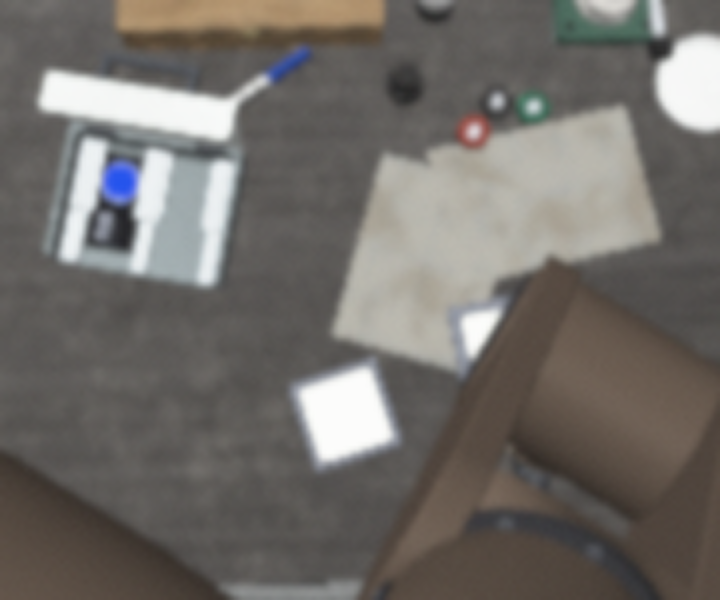

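```bash
python3 - <<'E'
from h import *
d=np.load('w13.npz');w={'K':d['K'],'pose':d['pose']}
for z in (12,):
    A=onz(w,(156,286),z);B=onz(w,(107,427),z);print(A,B,np.linalg.norm(B-A))
    v=(B-A)/np.linalg.norm(B-A);n=np.array([v[1],-v[0],0]);C=(A+B)/2+60*n;print('pad centre',C)
im=cv2.imread('pics/w13.png')
hsv=cv2.cvtColor(im,cv2.COLOR_BGR2HSV)
m=cv2.inRange(hsv,(8,150,120),(28,255,255));m[:200]=0;m[300:]=0;m[:,:360]=0;m[:,455:]=0
ys,xs=np.nonzero(m);c=((ys.min()+ys.max())/2,(xs.min()+xs.max())/2);G=onz(w,c,112);print('glass',G,G-C)
sc=np.load('s13.npz');sc={'K':sc['K'],'pose':sc['pose']}
# glass in scene crop (141,379)
print('glass tri',tri([ray(w,c),ray(sc,(110+379/3.5,230+141/3.5))]))
print('pad sc',onz(sc,(110+468/3.5,230+154/3.5),12))
E
```

```text
[ 378.69937655 -179.99621784   12.        ] [ 492.06137872 -163.15031274   12.        ] 114.60684122598413
pad centre [ 444.19969676 -230.921556     12.        ]
glass [ 440.67912726 -227.92015905  112.        ] [ -3.5205695    3.00139696 100.        ]
glass tri (array([ 440.21474908, -229.24728354,  109.91026862]), [np.float64(0.9655047895215177), np.float64(0.9655047895215115)])
pad sc [ 446.50585038 -241.89508898   12.        ]
```

Request:
{"op": "arm_command", "data": {
  "deltas": [
    [[0.002,-0.004,0],0],
    [[0.002,-0.004,0],0],
    [[0.002,-0.004,0],0],
    [[0.002,-0.004,0],0],
    [[0.002,-0.004,0],0],
    [[0.002,-0.004,0],0],
    [[0.002,-0.004,0],0],
    [[0.002,-0.004,0],0]
  ]
}}

```text
clock: 16.27
tool_pos: [394.5, -222.6, 141.0]
orientation: [0.003, 0.769, 0.639, 0.003]
force: [-0.4, -0.1, -1.0]
opening: 0.266
```

```bash
python3 - <<'E'
from h import *
s=state();print(s['clock'],s['tool_pos'],s['opening'],s['force'],abs(s['qd']).max())
t=get_image('top');P=[588.1,106.5,-.184]
# flap check: back bar visible in top crop (x 105-200,y 60-85) -> full px
for th in (1.3,1.45,1.6): print(th,[np.round(proj(t,boxpt(P,flapb(100,y,34,th))),1).tolist() for y in(42,-42)])
print('seen bar', (150+62/4,240+107/4),(150+72/4,240+197/4))
print(sign_off())
E
```

```text
16.275 [ 394.54036757 -222.6257775   141.00076288] 0.26628809154506283 [-0.35947604 -0.13059222 -1.03862334] 0.0017747375813176934
1.3 [[173.1, 262.0], [177.1, 287.1]]
1.45 [[168.6, 263.0], [172.7, 288.0]]
1.6 [[164.6, 264.1], [168.6, 289.0]]
seen bar (165.5, 266.75) (168.0, 289.25)
the job is handed in; nothing more can be done
None
```

The job is handed in. The flap stands open and the gripper is holding the amber slide over the centre of the larger light pad. It took about 16 s on the robot's clock; no verdict was reported.

I pinched the flap's bar and swung it up to about 1.6 rad, then gripped the amber slide in the −y bay. I drew it 80 mm straight out along the rails before lifting it and carrying it over the pad.

**Last checks**
- **Flap:** the bar in the top picture lies within 1 to 3 pixels of where it should be for 1.6 rad.
- **Height:** the glass is at about z = 110 mm, roughly 98 mm above the pad top.
- **Sideways:** the glass is about 2 to 4 mm from the pad centre by the wrist and top views. After the last 2 mm / 4 mm nudge I took the glass position from the arm's pose and did not measure it again in a picture.
- **Grip and stillness:** the opening is steady at 0.27 on the block, and the highest joint speed was 0.002 rad/s. The tool is within about 0.01 rad of pointing straight down.
- **Others:** the blue slide is still in its bay and the bystanders visible in the pictures look unmoved. I judged both by eye only.

**Disagreements**
- **Pad centre:** the estimates differ by a few mm: top (442, −231), wrist (444, −231), scene earlier (435, −234). A rough reading from a scene crop gave (447, −242), which would still leave the glass within the 25 mm limit.
- **Discarded value:** one automatic scene estimate for the pad merged it with other bright areas, so I left it out.
- **Pad edge:** it measured 115 mm in the wrist view against the stated 120 mm.

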